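Load the slide box into its carrier and dock the carrier

ROBOT

A 6-joint arm with a two-finger parallel gripper is mounted at the origin on a cart in front of the work surface, level with it; the furniture and walls round the work are solid. World frame = base frame: x ahead of the robot, y to its left, z up, the work surface at z = 0. Lengths are in m, angles in rad, forces in N, time in s.
With the tool pointing down it reaches from about 0.35 to 0.85 m from the base axis. Payload 8.1 kg.
Tool frame: the origin (TCP) lies at the very end of the fingers, on their centre line; the grasp point (between the pads) lies 19 mm behind it; z points along the fingers, y is the line along which they close (so a half turn about z gives the same grasp; the last joint's range is limited). The gripper opens to 85 mm and grips with 20 to 120 N. Pads are 22 mm wide; open, the fingers measure 114 mm over their backs; the gripper's body (76 mm by 85 mm) begins 54 mm behind the grasp point. The pads swing forward as they close: fully open they stand 13 mm farther back than shut.
Start: joints at [-1.203, 0.13, 1.488, -0, 1.523, -0.085], TCP at [0.263, -0.54, 0.231] pointing down, gripper open.
Joint ranges: [-2.96, 2.96], [-0.89, 2.26], [0.02, 2.5], [-1.34, 4.48], [0, 2.73], [-2.66, 2.66]. Speed limits (rad/s): [2.39, 2.39, 2.79, 3.14, 3.14, 3.14].

INTERFACE

Orientations are given as a unit quaternion [w, x, y, z].
In Python, from bench import ctrl gives the robot as it stands.
- The arm moves only by the tool step_arm, never from a script. Its argument "commands" is one flat list of numbers, 7 for each row, row after row: the shift along the tool's x, y, z in mm, then the turn, a rotation vector about the tool's x, y, z in rad, then the finger opening in mm, from 0 to 85.4. In form: [tx, ty, tz, wx, wy, wz, claw, tx, ty, tz, wx, wy, wz, claw, ...]. A call has 1 to 20 rows; each row is the pose to reach, as a shift and turn from the pose commanded when the call began, along the tool's axes at that moment; what a row does not reach only later rows make up. A row lasts 1/12 s, in which the tool goes at most 41.7 mm and 7.16 degrees, less where a joint would pass 70% of its speed; a pose out of reach is approached as far as the arm can. A call with a gripper value outside its range is refused whole. The fingers move at their own pace and stop on an object; "grip_force" is the grip in N (left out, the last holds). Time passes only in rows, so rows that repeat a pose let the fingers close. It gives the time, the measured TCP pose, the force, the opening and the grip force at its end, in the units of the state.
- ctrl.get_state(): the state, without advancing time (a new reading comes with each control period).
- ctrl.capture(name): name is "scene" or "top" or "wrist"; returns (picture, depth): 420x560x3 uint8, blue, green, red; 420x560 float32, m along the optical axis (not along the pixel's ray), 0 where there is no reading.
- ctrl.camera_model(name): a dict with "fx", "fy", "cx", "cy" (pixels), "dist" ([k1, k2, p1, p2, k3] as OpenCV has them; the pictures are not rectified), "pose" (4x4, takes a point from camera to world coordinates); the wrist camera has in their place "hand_eye" (4x4, takes a point from camera to tool coordinates, whose origin is the TCP and whose axes are the flange's). Camera axes: x right, y up, looking along -z (the intrinsics and any distortion apply to the point x, -y, -z); pixel columns grow to the right and rows downward; lengths in m; the calibration is good to about 2 mm. A picture is of the moment at which its call begins: read the wrist's pose just before it. camera_model takes no time and is no camera call.
- ctrl.close_job(): hands the job in; it is judged then, once.
The state is a dict: "time": time; "q": joint angles; "joint_vel": joint speeds; "joint_torque": joint torques, N m; "tcp_pos": TCP position; "eef_rot": TCP orientation; "wrist_force": force on the tool from outside, world axes, zero at the start; "ft_torque": the same for the moment, N m; "finger_gap": finger opening in m; "gripper_force": force on a finger pad.
Only numpy, scipy, OpenCV 4.12 (cv2) and the standard library are available. Lean on these libraries where they do the work, as an engineer would, in place of code of your own. Each camera call takes 0.05 s, during which the arm holds its last target. There are 200 camera calls.

TASK

Set the slide box into the pocket of the grey carrier where the carrier stands on the worktop; then lift the loaded carrier as one unit and fit it into the steel cradle: tip its tongue under the cradle's overhanging lip, then lower the other end until the carrier lies level and fully home between the guides. Keep the slide box from tipping over, let go at the end, and leave the cups, timer and tape where they stand.

Things in the scene. Friction and masses are not known exactly. Their poses are not given: they have to be found in the camera images.
- slide_case: Closed dark slide box, loose, 0.08 to 0.17 kg: 101 mm long (its y), 40 mm wide (its x; solid sides at x = -17 and +20 mm), 32 mm tall; lid stays shut. Origin: centre of its underside, z up. Grip it across its width near the top: only its upper 20 mm stands out of the carrier's pocket. Either end may go either way round.
- carrier: Grey plastic carrier, loose, 0.22 kg: block 130 mm long (x from -65 to 65 mm), 60 mm wide (y), 24 mm tall, plain upright sides to grip across, an open pocket in its top, a tongue at its -x end. Origin: centre of the block's underside, z up. The slide box just drops in, unlatched; its top is then 44 mm above the carrier's underside.
- carrier_tongue (a point): Middle of the tip of the carrier's tongue, at x = -89 mm, z = 9.5 mm in the carrier's frame. The tongue sticks out 24 mm from the block, is 40 mm wide and lies 6 to 13 mm above the carrier's underside.
- cradle: Low steel cradle 182 x 92 mm, fixed. Origin: on the worktop under the middle of its bed; x along its length, lip at the -x end. Flat bed at z = 10 mm. The seated carrier's axes match the cradle's, its origin 10 mm straight above. Four side guides: inner faces y = +-33 mm, 6 mm thick, |x| 38 to 60 mm, tops z = 22 mm; between them the sides are open for fingers.
- bench_timer: Bystander: countdown timer, loose, behind or beside the work; leave it alone. Origin at the centre of its underside.
- specimen_cup_1: Bystander: specimen cup, loose, behind or beside the work; leave it alone. Origin at the centre of its underside.
- specimen_cup_2: Bystander: specimen cup, loose, behind or beside the work; leave it alone. Origin at the centre of its underside.
- bench_tape: Bystander: roll of tape, loose, behind or beside the work; leave it alone. Origin at the centre of its underside.
- carrier_pocket (a point): Centre of the pocket's floor, 12 mm straight above the carrier's origin. The pocket is 107 mm (along x) by 46 mm, 12 mm deep, its rim 24 mm above the carrier's underside; the slide box lies in it lengthwise, with about 3 mm play each way.
- cradle_lip (a point): Middle of the lip's free lower edge: x = -76, z = 28 mm in the cradle's frame. The lip is 80 mm wide, 6 mm thick, and runs back to an upright with its face at x = -92 mm. The carrier enters only tilted, tongue end down by about 0.2 rad, that end's lower edge 3 to 4 mm over the bed: slide it towards -x under the lip, then level it.
- cradle_end (a point): Middle of the top inner edge of the low wall at the other end: x = +68, z = 20 mm in the cradle's frame; wall 66 mm wide, 10 mm thick. It leaves the seated carrier 3 mm play lengthwise each way.
There are look-alikes about, which are no part of the job. Of the things that look like the carrier, the larger one is meant.

How it is judged:
By the outcome, as a careful person would: the job done as asked, in the order asked, and still so for the second after the job is handed in, with the robot touching nothing.
It also fails if it takes over 62 s, if anything falls off the work surface, if the arm or the gripper's body presses on something with over 40 N, if the wrist force passes 120 N, or if a joint passes its speed limit or range.

## Working session

There is one attempt and no reset: what is moved stays moved. The work goes in short steps, Python scripts to look and compute and a tool call to move; the robot and the scene stay as the last step left them, time stands still between calls to the robot, and variables do not carry over. Pictures are saved under pics/ and viewed, at most 10 in all, crops included, and the job is handed in when it is done.

Besides the shell and the picture viewer there is one more tool, called after ">>>" as name(argument=value, ...) on one line, values as JSON. step_arm: Moves the arm, as the interface text tells. Its arguments: {"type":"object","properties":{"commands":{"type":"array"},"grip_force":{"type":"number"}},"required":["commands"]}

```bash
mkdir -p pics; ls; cat > h.py <<'E'
import numpy as np, cv2
from scipy.spatial.transform import Rotation as R
from bench import ctrl
def K(m): return np.array([[m['fx'],0,m['cx']],[0,m['fy'],m['cy']],[0,0,1.]])
def tcp(s):
    T=np.eye(4); w,x,y,z=s['eef_rot']; T[:3,:3]=R.from_quat([x,y,z,w]).as_matrix(); T[:3,3]=s['tcp_pos']; return T
def look(name):
    s=ctrl.get_state(); m=ctrl.camera_model(name)
    T=tcp(s)@np.array(m['hand_eye']) if 'hand_eye' in m else np.array(m['pose'])
    im,d=ctrl.capture(name); return im,d,m,T
def rays(m,T,px):
    u=cv2.undistortPoints(np.array(px,float).reshape(-1,1,2),K(m),np.array(m['dist'])).reshape(-1,2)
    v=np.c_[u[:,0],-u[:,1],-np.ones(len(u))]; return v@T[:3,:3].T
def onplane(m,T,px,z):
    v=rays(m,T,px); o=T[:3,3]; return o+v*((z-o[2])/v[:,2])[:,None]
def cloud(d,m,T):
    h,w=d.shape; px=np.stack(np.meshgrid(np.arange(w),np.arange(h)),-1).reshape(-1,2)
    return (T[:3,3]+rays(m,T,px)*d.reshape(-1,1)).reshape(h,w,3)
E
python3 - <<'E'
from h import *
s=ctrl.get_state(); print(s)
for n in ('top','scene'):
    im,d,m,T=look(n); cv2.imwrite(f'pics/{n}0.png',im); np.savez(f'{n}0.npz',im=im,d=d,T=T); print(n,m,T[:3,3].round(3))
E
```

```text
pics
{'time': 0.0, 'q': array([-1.20342327e+00,  1.31216398e-01,  1.48926271e+00, -1.34243880e-07,
        1.52301153e+00, -8.54415405e-02]), 'joint_vel': array([-0.00038329,  0.00026146,  0.00202621,  0.00117327,  0.0016982 ,
       -0.00093122]), 'joint_torque': array([-1.59500109e-03, -5.69401324e+01, -5.00549841e+01, -8.04320061e-04,
        1.50628248e-02, -8.25022721e-05]), 'tcp_pos': array([ 0.26229801, -0.5390168 ,  0.23022055]), 'eef_rot': array([-9.39568805e-04,  9.74478725e-01,  2.24477869e-01, -1.33399073e-04]), 'wrist_force': array([-0.28453714, -0.54594359,  0.71464153]), 'ft_torque': array([-0.00439426, -0.00371997,  0.00708598]), 'gripper_force': 0.0, 'finger_gap': 0.08541322030296644}
top {'fx': 498.41599813247916, 'fy': 498.41599813247916, 'cx': 279.67216849535583, 'cy': 202.3204735925107, 'dist': array([-0.13591077,  0.        ,  0.        ,  0.        ,  0.        ]), 'pose': array([[ 0.0244369 ,  0.98039139, -0.19553917,  0.21070375],
       [-0.99963942,  0.02614093,  0.00613815,  0.02924064],
       [ 0.01112937,  0.19531867,  0.98067668,  1.61363096],
       [ 0.        ,  0.        ,  0.        ,  1.        ]])} [0.211 0.029 1.614]
scene {'fx': 384.4212775506768, 'fy': 384.4212775506768, 'cx': 286.2833665953111, 'cy': 204.2290567963979, 'dist': array([-0.00740445,  0.        ,  0.        ,  0.        ,  0.        ]), 'pose': array([[-0.49854748,  0.41286518, -0.7622288 , -0.41046907],
       [-0.86683361, -0.23027215,  0.44223776,  0.57245362],
       [ 0.00706451,  0.88120207,  0.47268701,  0.61651869],
       [ 0.        ,  0.        ,  0.        ,  1.        ]])} [-0.41   0.572  0.617]
```

View pics/top0.png

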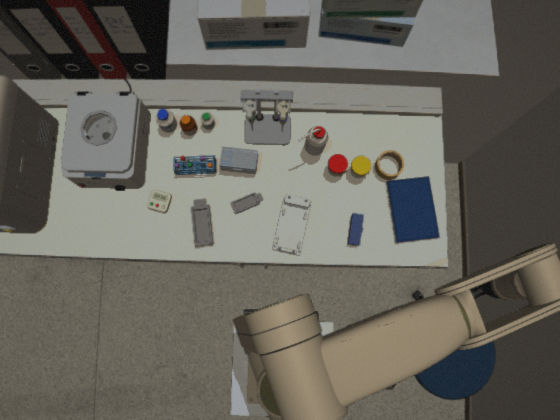

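View pics/scene0.png

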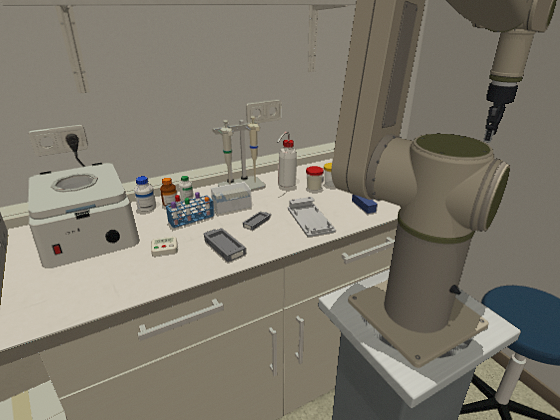

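The top view shows the large carrier at about (202,223) with its tongue up, a smaller look-alike at (246,203), the cradle at (292,224), the slide box at (356,229), and the bystanders further back.

```bash
python3 - <<'E'
from h import *
z=np.load('top0.npz'); im=z['im']; T=z['T']; m=ctrl.camera_model('top')
C=cloud(z['d'],m,T)
for n,p in dict(box=(356,229),car=(202,223),tongue=(200,203),small=(246,203),cradle=(292,224),timer=(160,201)).items():
    print(n,C[p[1],p[0]].round(3), onplane(m,T,[p],0.02).round(3))
g=im.astype(int); sat=g.max(2)-g.min(2); 
def rect(mask,x0,y0,x1,y1,zz,n):
    q=np.zeros_like(mask,np.uint8); q[y0:y1,x0:x1]=mask[y0:y1,x0:x1]*255
    cs,_=cv2.findContours(q,0,2); c=max(cs,key=cv2.contourArea)
    w=onplane(m,T,c.reshape(-1,2),zz)[:,:2].astype(np.float32)
    r=cv2.minAreaRect(w*1000); print(n,r)
dark=g.max(2)<150
rect((g[...,0]-g[...,2])>30,335,205,375,250,.03,'box')
rect(dark,185,195,220,255,.024,'car')
rect(g.max(2)<190,268,190,316,260,.015,'cradle')
# height map of cradle
for v in range(192,258,3): print(v,' '.join('%3d'%(1000*C[v,u,2]) for u in range(268,318,2)))
cv2.imwrite('pics/crop.png',cv2.resize(im[180:265,140:390],None,fx=3.2,fy=3.2,interpolation=2))
print(tcp(ctrl.get_state())@np.array(ctrl.camera_model('wrist')['hand_eye']), ctrl.camera_model('wrist')['hand_eye'])
E
```

```text
box [ 0.446 -0.229  0.029] [[ 0.447 -0.23   0.02 ]]
car [0.456 0.271 0.004] [[0.453 0.269 0.02 ]]
tongue [0.521 0.28  0.013] [[0.519 0.279 0.02 ]]
small [0.525 0.129 0.011] [[0.523 0.129 0.02 ]]
cradle [ 0.46  -0.023  0.009] [[ 0.458 -0.022  0.02 ]]
timer [0.523 0.413 0.016] [[0.522 0.412 0.02 ]]
box ((445.7308349609375, -228.1339569091797), (35.054527282714844, 97.87029266357422), 82.39124298095703)
car ((453.8162841796875, 270.03289794921875), (161.16188049316406, 67.70875549316406), 8.91676139831543)
cradle ((458.45892333984375, -21.787338256835938), (226.7760009765625, 154.6693878173828), 1.5532176494598389)
192   1  -2   0   0 1613  -4  -7  -5   1   1   1  -5   0  -3  -3  -4  -1  -3  -3   5  -5  -1  -3  -2   4
195   0  -2  -3  -7   0   0  -3  -1  -3  31  34  23  -6  -4  -2   1  -1  -1   0   0   4  -2   2   1  -2
198 -13   0  -3   1  -6  -4   5  -6   9  34  39  28  36  28  33  32  35  24  -6  -3  -4   3  -3   2  -1
201  -3  -3   0  -2   0  -1  -1   3  30  29  31  33  31  34  29  34  34  26  35  28  37  10  -6  -1  -3
204  -2  -1   2  -3  -3   0  -5  11   8   4   0   6   6  28  30
[... 1583 characters left out ...]
 5   0  -2  -7  -1
252   2   0  -4  -4   0   3  -3  -4   0   9   1  19  17  12   6   9   2   0   3   2  -2  -4   0   2  -2
255   0  -6  -1  -2  -3   1  -4  -5   3  -5   0  -2   9  -6   1  11  -3  -5   6  -1  -5  -8   3   1  -2
[[ 0.43740552  0.85415637  0.28123533  0.33508463]
 [-0.89926352  0.41589427  0.13548826 -0.50455092]
 [-0.001236   -0.31216799  0.95002612  0.37348319]
 [ 0.          0.          0.          1.        ]] [[-9.63162357e-05  9.49989829e-01  3.12280828e-01  8.05351682e-02]
 [ 9.99999909e-01  2.21302134e-04 -3.64795207e-04  5.52186428e-04]
 [-4.15660150e-04  3.12280765e-01 -9.49989764e-01 -1.43138721e-01]
 [ 0.00000000e+00  0.00000000e+00  0.00000000e+00  1.00000000e+00]]
```

View pics/crop.png

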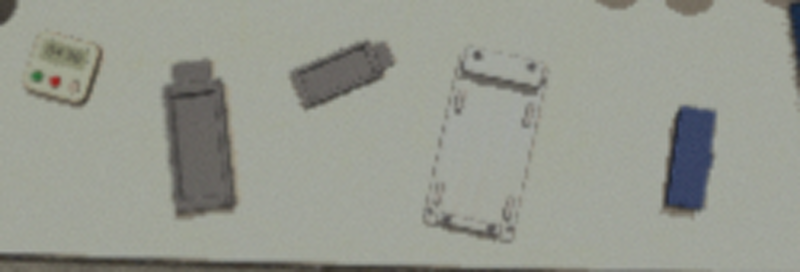

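The crop shows the carrier with its tongue toward +x, the cradle with its lip toward +x and the slide box long axis near world x. I'm going above the slide box.

>>> step_arm(commands=[302,-200,50,0,0,0.585,85,302,-200,50,0,0,0.585,85,302,-200,50,0,0,0.585,85,302,-200,50,0,0,0.585,85,302,-200,50,0,0,0.585,85,302,-200,50,0,0,0.585,85,302,-200,50,0,0,0.585,85,302,-200,50,0,0,0.585,85,302,-200,50,0,0,0.585,85,302,-200,50,0,0,0.585,85,302,-200,50,0,0,0.585,85,302,-200,50,0,0,0.585,85])

```text
time: 1.1
tcp_pos: [0.4463, -0.2277, 0.1811]
eef_rot: [0.0, 0.998, -0.066, -0.0]
wrist_force: [1.0, -0.2, 0.7]
finger_gap: 0.0853
gripper_force: 0.0
```

```bash
cat > w.py <<'E'
from h import *
import sys
def shot(name):
    im,d,m,T=look('wrist'); cv2.imwrite(f'pics/{name}.png',im); np.savez(f'{name}.npz',im=im,d=d,T=T)
    s=ctrl.get_state(); M=tcp(s); print('t',round(s['time'],2),'tcp',M[:3,3].round(4),'toolx yaw',np.degrees(np.arctan2(M[1,0],M[0,0])).round(2),'z',M[:3,2].round(4),'q',s['q'].round(2),'F',s['wrist_force'].round(1),'gap',s['finger_gap'])
    return im,d,m,T
E
python3 - <<'E'
from w import *
im,d,m,T=shot('w1'); print(m)
g=im.astype(int); mask=(((g[...,0]-g[...,2])>25)*255).astype(np.uint8)
cs,_=cv2.findContours(mask,0,2); c=max(cs,key=cv2.contourArea); print(cv2.minAreaRect(c))
for z in (0.032,):
    w=onplane(m,T,c.reshape(-1,2),z)[:,:2].astype(np.float32); print(cv2.minAreaRect(w*1000))
C=cloud(d,m,T); print(np.median(C[mask>0],axis=0), np.percentile(C[mask>0][:,2],[5,50,95]))
E
```

```text
t 1.15 tcp [ 0.4462 -0.2283  0.1813] toolx yaw -7.6 z [-3.e-04 -3.e-04 -1.e+00] q [-0.58 -0.11  1.82 -0.    1.43  1.13] F [-0.3 -0.2  0.4] gap 0.08483462642508849
{'fx': 340.8934341513397, 'fy': 340.8934341513397, 'cx': 282.6740267793971, 'cy': 205.52737698995162, 'dist': array([-0.07668553,  0.        ,  0.        ,  0.        ,  0.        ]), 'hand_eye': array([[-9.63968357e-05,  9.50072084e-01,  3.12030488e-01,
         8.07706645e-02],
       [ 9.99999889e-01,  2.35611789e-04, -4.08458030e-04,
         2.31938608e-04],
       [-4.61582633e-04,  3.12030414e-01, -9.50072001e-01,
        -1.43138205e-01],
       [ 0.00000000e+00,  0.00000000e+00,  0.00000000e+00,
         1.00000000e+00]])}
((486.9909973144531, 88.2659683227539), (207.32106018066406, 164.0872344970703), 80.19750213623047)
((510.45989990234375, -410.0100402832031), (173.75698852539062, 138.24835205078125), 7.860921382904053)
[ 0.47868417 -0.42526336  0.01169916] [-0.343465    0.01169916  0.03206272]
```

View pics/w1.png

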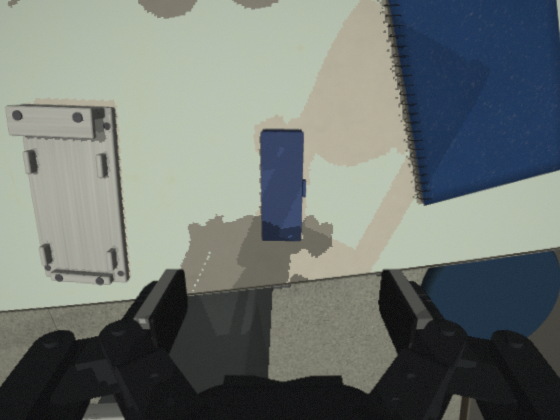

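The wrist picture shows the box at (281,185), its clasp on the right at (304,187), the cradle at left with its lip at (55,120), and the notebook at the right.

```bash
python3 - <<'E'
from w import *
z=np.load('w1.npz'); im,d,T=z['im'],z['d'],z['T']; m=ctrl.camera_model('wrist')
g=im.astype(int); mask=(((g[...,0]-g[...,2])>25)*255).astype(np.uint8); mask[:,340:]=0; mask[:,:230]=0; mask[260:]=0
mo=cv2.morphologyEx(mask,cv2.MORPH_OPEN,np.ones((15,15)))
for q in (mask,mo):
    cs,_=cv2.findContours(q,0,2); c=max(cs,key=cv2.contourArea); w=onplane(m,T,c.reshape(-1,2),.032)[:,:2].astype(np.float32)*1000; print(cv2.boundingRect(c),cv2.minAreaRect(w))
C=cloud(d,m,T); print(np.percentile(C[mo>0][:,2],[5,50,95]))
for r in range(125,245,8): print(r,(1000*C[r,266:300:6,2]).round())
# cradle height map
for v in range(95,290,6): print(v,' '.join('%3d'%(1000*C[v,u,2]) for u in range(4,132,4)))
E
```

```text
(261, 131, 45, 109) ((447.62518310546875, -228.61285400390625), (38.993473052978516, 99.17562866210938), 82.46376037597656)
(261, 132, 44, 107) ((447.774169921875, -228.39450073242188), (37.90643310546875, 97.36131286621094), 82.29463958740234)
[0.03077568 0.03196294 0.03310732]
125 [ 1.  0. -0.  0. -0.  2.]
133 [32. 33. 32. 31. 32. 32.]
141 [31. 31. 32. 32. 32. 31.]
149 [32. 33. 32. 31. 31. 32.]
157 [31. 31. 32. 31. 33. 33.]
165 [31. 31. 33. 32. 32. 33.]
173 [31. 32. 32. 32. 33. 32.]
181 [33. 31. 32. 33. 31. 31.]
189 [31. 32. 32. 32. 32. 33.]
197 [32. 33. 32. 33. 32. 32.]
205 [32. 33. 32. 33. 32. 31.]
213 [32. 32. 32. 32. 32. 33.]
221 [33. 32. 30. 33. 33. 33.]
229 [31. 33. 32. 32. 32. 31.]
237 [32. 33. 31. 32. 31. 32.]
95   0   0   0   0   0   1   0   1   0   0   0   0   1   0   0   0   0   0   0   0   1   2   0   1   0   0   0   0  -1   0   0   1
101   1   1  -1   0   0   0   0   0   1   0   0   0   0   0   2   1   1   0   0   0   0   0   1   0   0   0   0  -1   0   0   0   0
107   0  36  34  35  35  34  34  32  35  33  34  33  34  33  34  34  33  32  27  25  20  31  27  22  15   9
[... 3284 characters left out ...]
  10  10   9  10  22  20  13  10   8   0
263   1   1   0   0   0   1   0   0   0   0  22  18  10  10  11  11  11  11  10  10   9  10  10  10  10  10  22  21  13  10  10   0
269   0   0   0   0   0   1   0   0   0   0   0  10   9  12   9  10  11  10  10   9  10  10  11  10  10  10  22  21  11   9   9   0
275   0   0   1   1   0   0   0   0   0   1   0  11  19  20  20  20  20  19  19  18  18  18  18  18  17  17  17  12  10  11  11   2
281   0   1   1   0   0   1   0   0   0   0   0   0   0   0  22   1  20  18  20  19  21  21  20  23  21  20  21  13  11  10  10   0
287   0   0   0   0   1  -1   0   0   0   1   0   0   0   0   0   0   0   0   0   0   0   0   0   0   0   0   1   0   0   1   0   0
```

>>> step_arm(commands=[1.5,0,60,0,0,0,70,1.5,0,100,0,0,0,70,1.5,0,130,0,0,0,70,1.5,0,150,0,0,0,70,1.5,0,160,0,0,0,70,1.5,0,167,0,0,0,70,1.5,0,167,0,0,0,70,1.5,0,167,0,0,0,70,1.5,0,167,0,0,0,30,1.5,0,167,0,0,0,30,1.5,0,167,0,0,0,30,1.5,0,167,0,0,0,30,1.5,0,167,0,0,0,30,1.5,0,167,0,0,0,30,1.5,0,167,0,0,0,30,1.5,0,167,0,0,0,30], grip_force=40)

```text
time: 2.48
tcp_pos: [0.4494, -0.2286, 0.0162]
eef_rot: [0.001, 0.998, -0.066, 0.001]
wrist_force: [-2.0, 0.8, 7.0]
finger_gap: 0.0357
gripper_force: 39.5
```

>>> step_arm(commands=[0,0,-20,0,0,0,30,0,0,-50,0,0,0,30,0,0,-90,0,0,0,30,-128,-476,-184,0,0,-0.288,30,-128,-476,-184,0,0,-0.288,30,-128,-476,-184,0,0,-0.288,30,-128,-476,-184,0,0,-0.288,30,-128,-476,-184,0,0,-0.288,30,-128,-476,-184,0,0,-0.288,30,-128,-476,-184,0,0,-0.288,30,-128,-476,-184,0,0,-0.288,30,-128,-476,-184,0,0,-0.288,30,-128,-476,-184,0,0,-0.288,30,-128,-476,-184,0,0,-0.288,30,-128,-476,-184,0,0,-0.288,30,-128,-476,-184,0,0,-0.288,30,-128,-476,-184,0,0,-0.288,30,-128,-476,-184,0,0,-0.288,30,-128,-476,-184,0,0,-0.288,30])

```text
time: 4.07
tcp_pos: [0.3839, 0.26, 0.1981]
eef_rot: [0.0, 0.997, 0.077, -0.0]
wrist_force: [-1.1, -0.2, -2.1]
finger_gap: 0.0356
gripper_force: 40.8
```

```bash
python3 - <<'E'
from w import *
im,d,m,T=shot('w2'); C=cloud(d,m,T)
P=C.reshape(-1,3); P=P[d.reshape(-1)>0]
sel=P[(P[:,2]>.018)&(P[:,2]<.03)&(np.abs(P[:,1]-.27)<.09)&(P[:,0]>.33)&(P[:,0]<.56)]
print(len(sel),cv2.minAreaRect((sel[:,:2]*1000).astype(np.float32)))
E
```

```text
t 4.12 tcp [0.3841 0.2597 0.198 ] toolx yaw 8.83 z [-3.e-04 -6.e-04 -1.e+00] q [ 0.48 -0.23  1.9  -0.    1.47  1.9 ] F [ 0.1 -0.3  0.1] gap 0.03581519114834855
2975 ((458.5921630859375, 238.4276123046875), (117.79620361328125, 131.2891082763672), 8.496150016784668)
```

View pics/w2.png

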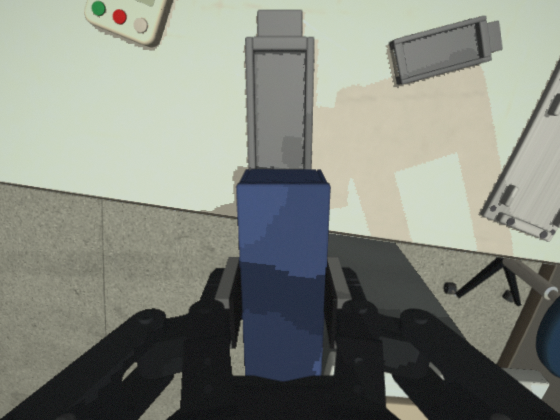

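The carrier lies ahead at (280,105), with its end face at row 38 and its sides at columns 246 and 314. The box is held square, and its near end hides the carrier's rear.

```bash
python3 - <<'E'
from w import *
z=np.load('w2.npz'); im,d,T=z['im'],z['d'],z['T']; m=ctrl.camera_model('wrist')
C=cloud(d,m,T); 
q=np.zeros(d.shape,np.uint8); q[25:185,225:335]=1
s=(q>0)&(C[...,2]>.021)&(C[...,2]<.028); P=C[s]; print(len(P), np.median(P[:,2]))
# pocket floor & tongue
a=np.radians(8.8)
for it in range(3):
    e=np.array([np.cos(a),np.sin(a)]); n=np.array([-e[1],e[0]])
    u=P[:,:2]@e; v=P[:,:2]@n
    vm=(np.percentile(v,1)+np.percentile(v,99))/2
    L=v>vm+.025; Rr=v<vm-.025   # rims
    pl=np.polyfit(u[L],v[L],1); pr=np.polyfit(u[Rr],v[Rr],1); da=(pl[0]+pr[0])/2; a+=np.arctan(da); print(np.degrees(a),pl,pr)
e=np.array([np.cos(a),np.sin(a)]); n=np.array([-e[1],e[0]]); u=P[:,:2]@e; v=P[:,:2]@n
print('u pct',np.percentile(u,[0,50,99,99.8,100]),'v',np.percentile(v,[0.2,1,5,95,99,99.8]))
S=C[25:60,225:335]
for r in range(8,60,3): print(r,(1000*C[r,240:320:5,2]).round().astype(int), ((C[r,280,:2]@e)*1000).round(1))
for r in (90,110): 
    print([(int(1000*C[r,c,2]),round(1000*float(C[r,c,:2]@n),1)) for c in list(range(240,260,2))+list(range(300,320,2))])
# held box
Q=np.zeros(d.shape,bool); Q[165:260,225:340]=1; Q&=(C[...,2]>.17)
B=C[Q]; M=tcp(ctrl.get_state()); b=(B-M[:3,3])@M[:3,:3]; t=b[b[:,2]<np.percentile(b[:,2],20)+.004]
print('held: z',np.percentile(b[:,2],[1,20,50,99]),'x max',b[:,0].max(),np.percentile(t[:,0],99),'y',np.percentile(t[:,1],[1,99]))
E
```

```text
2867 0.02423679114516386
8.630399226880106 [-0.00406414  0.23005659] [-0.00185607  0.17398402]
8.566951795002645 [-0.00163007  0.23033129] [-0.00058467  0.17483017]
8.539123019655479 [-0.00073413  0.23044553] [-0.00023728  0.17522511]
u pct [0.43006107 0.51476199 0.54746109 0.54765718 0.54782206] v [0.1727322  0.1729442  0.1738456  0.23176918 0.23272466 0.23303949]
8 [ 0  0 -2  1  1  1  0  2  0  1  1  2  0  0  0  1] 575.0
11 [ 1  2  1  0 13 13 14 14 13 13 14 12 14 -1  1  0] 569.7
14 [ 0  1  0  0 14 12 12 13 13 14 14 13 13  1  0  0] 567.2
17 [ 1  2  0  1 15 13 14 12 13 13 14 13 13  2  2  2] 564.9
20 [ 1  1  1  0 14 13 14 13 13 13 13 13 14  0  0  2] 562.4
23 [ 0 -1 -1  0 14 13 14 13 13 13 13 13 14  2  0  1] 560.0
26 [ 0  2  1  1 14 11 15 14 14 14 13 13 13  2  0  1] 557.3
29 [ 0  0 -1  0 14 14 15 14 13 14 14 14 13  1  0  0] 554.9
32 [-1 -1  1  1 14 14 13 14 13 12 14 14 12  1  1  0] 552.4
35 [ 1  1  1  2 13 13 14 14 14 14 14 14 15  2  1  1] 549.8
38 [ 1 24 24 23 25 24 23 25 25 23 23 25 26 23 25  1] 545.7
41 [ -1  24  24  24 341  24  23  24  24  24  24  25  23  24  25   0] 543.5
44 [ 1 24
[... 285 characters left out ...]

59 [ 1 21 25 13 13 12 14 12 12 12 15 14 12 13 25  0] 529.8
[(0, 240.7), (0, 238.8), (0, 236.9), (0, 234.9), (23, 230.8), (25, 228.9), (23, 227.2), (11, 226.4), (13, 224.4), (13, 222.5), (11, 183.9), (13, 182.2), (11, 180.2), (24, 179.2), (25, 177.5), (24, 175.7), (23, 173.9), (0, 170.0), (0, 168.1), (1, 166.3)]
[(0, 241.2), (0, 239.4), (0, 237.4), (23, 233.0), (24, 231.1), (24, 229.3), (22, 227.6), (19, 226.0), (12, 224.8), (12, 222.9), (12, 183.6), (13, 181.8), (11, 179.8), (23, 178.7), (25, 177.1), (25, 175.3), (24, 173.4), (0, 169.5), (2, 167.7), (0, 165.5)]
held: z [-0.01721547 -0.01616273 -0.01560861  0.01281561] x max 0.0805808421994413 0.047639043285382175 y [-0.01783676  0.01818012]
```

>>> step_arm(commands=[66,-3.5,40,0,0,0.005,30,66,-3.5,80,0,0,0.005,30,66,-3.5,110,0,0,0.005,30,66,-3.5,130,0,0,0.005,30,66,-3.5,145,0,0,0.005,30,66,-3.5,150,0,0,0.005,30,66,-3.5,150,0,0,0.005,30,66,-3.5,150,0,0,0.005,30])

```text
time: 4.78
tcp_pos: [0.4494, 0.2741, 0.0493]
eef_rot: [-0.0, 0.997, 0.075, 0.0]
wrist_force: [0.5, -0.1, -0.3]
finger_gap: 0.036
gripper_force: 40.8
```

```bash
python3 - <<'E'
from w import *
im,d,m,T=shot('w3'); C=cloud(d,m,T)
M=tcp(ctrl.get_state()); e=np.array([np.cos(np.radians(8.53)),np.sin(np.radians(8.53))]); n=np.array([-e[1],e[0]])
print('err to target', [(np.array([.4486,.2734])-M[:2,3])@k*1000 for k in (e,n)])
P=C.reshape(-1,3); P=P[(d.reshape(-1)>0)]
S=P[(P[:,2]>.021)&(P[:,2]<.0275)]; u=S[:,:2]@e; v=S[:,:2]@n; k=(abs(v-.203)<.036)&(u>.46)&(u<.56); print(k.sum(),'u',np.percentile(u[k],[50,99,99.8]),'v',np.percentile(v[k],[.5,99.5]))
S=P[(P[:,2]>.055)&(P[:,2]<.063)]; u=S[:,:2]@e; v=S[:,:2]@n; k=(abs(v-.203)<.03)&(u>.49)&(u<.56); print('box top',k.sum(),np.median(S[k][:,2]),'u',np.percentile(u[k],[99,99.8]),'v',np.percentile(v[k],[.5,99.5]))
E
```

```text
t 4.83 tcp [0.45   0.2747 0.0502] toolx yaw 8.59 z [ 0.0026  0.0012 -1.    ] q [ 0.45  0.1   1.87 -0.    1.17  1.87] F [ 0.3 -0.3  0.1] gap 0.035703141158375015
err to target [np.float64(-1.5976980649667594), np.float64(-1.070570724355935)]
5152 u [0.53788997 0.54799935 0.54811578] v [0.17327044 0.23312626]
box top 614 0.05902462295491667 u [0.5328312  0.53288464] v [0.17356131 0.23268359]
```

View pics/w3.png

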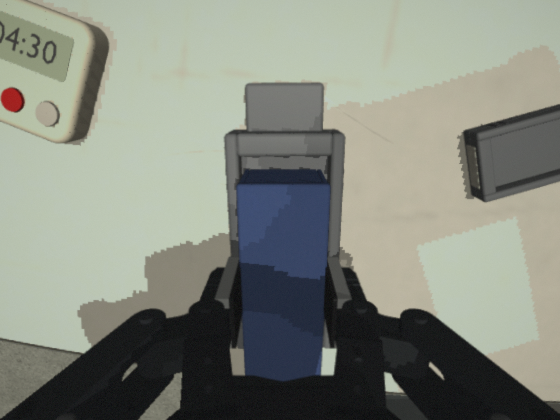

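The box hangs centred over the pocket: box columns 238–329, carrier columns 226–344. I'm checking its lengthwise position.

```bash
python3 - <<'E'
from w import *
z=np.load('w3.npz'); im,d,T=z['im'],z['d'],z['T']; m=ctrl.camera_model('wrist'); C=cloud(d,m,T)
e=np.array([np.cos(np.radians(8.53)),np.sin(np.radians(8.53))])
for r in range(128,200,3): print(r,(1000*C[r,283]).round(1)[2], round(1000*float(C[r,283,:2]@e),1))
E
```

```text
128 13.4 549.1
131 17.4 548.0
134 24.0 547.2
137 25.2 545.9
140 25.0 544.4
143 24.5 542.9
146 23.8 541.3
149 25.7 540.1
152 24.3 538.4
155 23.2 536.7
158 12.4 533.3
161 12.6 531.7
164 12.0 530.0
167 12.0 528.3
170 36.7 532.0
173 43.0 532.0
176 49.0 532.0
179 54.7 532.1
182 61.6 532.6
185 64.3 532.1
188 64.4 530.9
191 64.3 529.6
194 65.0 528.6
197 66.2 527.8
```

>>> step_arm(commands=[1,0,8,0,0,0,30,1,0,14,0,0,0,30,1,0,18,0,0,0,30,1,0,20,0,0,0,30,1,0,20,0,0,0,30,1,0,20,0,0,0,30])

```text
time: 5.33
tcp_pos: [0.4495, 0.2749, 0.0283]
eef_rot: [0.0, 0.997, 0.075, 0.0]
wrist_force: [-0.8, -0.2, 0.4]
finger_gap: 0.0356
gripper_force: 40.9
```

>>> step_arm(commands=[0,0,1,0,0,0,30,0,0,1,0,0,0,42,0,0,1,0,0,0,48,0,0,1,0,0,0,60,0,0,1,0,0,0,60,0,0,-10,0,0,0,60,0,0,-40,0,0,0,85,-20,0,-80,0,0,0,85,-40,0,-120,0,0,0,85,-40,0,-120,0,0,0,85,-40,0,-120,0,0,0,85,-40,0,-120,0,0,0,85])

```text
time: 6.33
tcp_pos: [0.4105, 0.269, 0.1492]
eef_rot: [-0.0, 0.997, 0.075, 0.001]
wrist_force: [0.3, 0.0, -0.0]
finger_gap: 0.0853
gripper_force: 0.0
```

```bash
python3 - <<'E'
from w import *
im,d,m,T=shot('w4'); C=cloud(d,m,T)
P=C.reshape(-1,3); P=P[(d.reshape(-1)>0)]
P=P[(np.linalg.norm(P[:,:2]-[.447,.272],axis=1)<.085)]
rim=P[(P[:,2]>.021)&(P[:,2]<.028)]; top=P[(P[:,2]>.041)&(P[:,2]<.05)]
for n,S in (('rim',rim),('top',top)): print(n,len(S),np.median(S[:,2]),cv2.minAreaRect((S[:,:2]*1000).astype(np.float32)))
A=np.c_[top[:,:2],np.ones(len(top))]; print('slopes',np.linalg.lstsq(A,top[:,2],rcond=None)[0])
E
```

```text
t 6.38 tcp [0.4099 0.2686 0.1478] toolx yaw 8.64 z [-3.e-04 -3.e-04 -1.e+00] q [ 0.48 -0.11  1.89 -0.    1.37  1.9 ] F [ 0.2 -0.2 -0. ] gap 0.08523073665291088
rim 4296 0.02430454715078445 ((447.28741455078125, 272.3640441894531), (129.25498962402344, 60.81129455566406), 8.521672248840332)
top 6943 0.0439820836221953 ((446.8946838378906, 272.60845947265625), (101.51708984375, 40.26591873168945), 8.690560340881348)
slopes [-0.00027332  0.00220687  0.04347972]
```

View pics/w4.png

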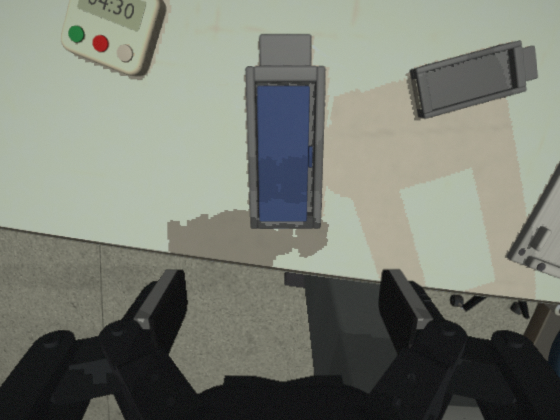

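The box is flat in the pocket, with its top at 44 mm. Next I grip the carrier.

>>> step_arm(commands=[37,2,30,0,0,0,85,37,2,70,0,0,0,85,37,2,105,0,0,0,85,37,2,130,0,0,0,85,37,2,140,0,0,0,85,37,2,145,0,0,0,85,37,2,145,0,0,0,85,37,2,145,0,0,0,85,37,2,145,0,0,0,70,37,2,145,0,0,0,62,37,2,145,0,0,0,45,37,2,145,0,0,0,45,37,2,145,0,0,0,45,37,2,145,0,0,0,45,37,2,145,0,0,0,45], grip_force=80)

```text
time: 7.63
tcp_pos: [0.4487, 0.2733, 0.0058]
eef_rot: [-0.001, 0.997, 0.075, 0.002]
wrist_force: [-1.1, -1.4, 7.1]
finger_gap: 0.0579
gripper_force: 87.1
```

```bash
cat > cr.py <<'E'
from h import *
def cradle(C,d,rot=None):
    P=C.reshape(-1,3)[d.reshape(-1)>0]; P=P[(np.linalg.norm(P[:,:2]-[.459,-.022],axis=1)<.12)&(P[:,2]<.06)]
    S=P[(P[:,2]>.0075)&(P[:,2]<.0125)]; print('plate',cv2.minAreaRect((S[:,:2]*1000).astype(np.float32)))
    for lo,hi,n in ((.031,.04,'lip'),(.0205,.024,'guides')):
        S=P[(P[:,2]>lo)&(P[:,2]<hi)]; print(n,len(S),np.median(S[:,2]),cv2.minAreaRect((S[:,:2]*1000).astype(np.float32)))
    return P
E
python3 - <<'E'
from cr import *
z=np.load('w1.npz'); d=z['d']; m=ctrl.camera_model('wrist'); C=cloud(d,m,z['T']); P=cradle(C,d)
E
```

```text
plate ((457.871337890625, -20.449298858642578), (93.07476043701172, 181.9300079345703), 78.72401428222656)
lip 2623 0.034425755894627985 ((534.0940551757812, -35.35936737060547), (80.9995346069336, 26.61893653869629), 78.9159164428711)
guides 775 0.021784215033374688 ((459.1580810546875, -20.479354858398438), (79.15419006347656, 179.40208435058594), 78.46297454833984)
```

```bash
cat >> cr.py <<'E'
O=np.array([.4471,-.0183]); YAW=np.radians(180-11.2)
def incr(P):
    e=np.array([np.cos(YAW),np.sin(YAW)]); n=np.array([-e[1],e[0]]); q=P[:,:2]-O
    return np.c_[q@e,q@n,P[:,2]]*1000
def feats(P):
    q=incr(P)
    for sx in (-1,1):
        for sy in (-1,1):
            s=q[(q[:,2]>20)&(q[:,2]<24)&(abs(q[:,0]*sx-49)<14)&(abs(q[:,1]*sy-36)<8)]
            if len(s)>15: print('guide',sx,sy,len(s),np.percentile(s[:,0],[2,98]).round(1),np.percentile(s[:,1],[2,98]).round(1))
    s=q[(q[:,2]>17)&(q[:,2]<23)&(q[:,0]>63)&(abs(q[:,1])<36)]
    if len(s)>15: print('wall',len(s),np.percentile(s[:,0],[2,98]).round(1),np.percentile(s[:,1],[1,99]).round(1))
    s=q[(q[:,2]>31)&(q[:,2]<38)&(q[:,0]<-60)]; 
    if len(s)>15: print('lip',len(s),np.percentile(s[:,0],[1,99]).round(1),np.percentile(s[:,1],[1,99]).round(1)); f=s[s[:,0]>np.percentile(s[:,0],99)-3]
E
python3 - <<'E'
from cr import *
z=np.load('w1.npz'); d=z['d']; m=ctrl.camera_model('wrist'); C=cloud(d,m,z['T']); P=cradle(C,d); feats(P)
E
```

```text
plate ((457.871337890625, -20.449298858642578), (93.07476043701172, 181.9300079345703), 78.72401428222656)
lip 2623 0.034425755894627985 ((534.0940551757812, -35.35936737060547), (80.9995346069336, 26.61893653869629), 78.9159164428711)
guides 775 0.021784215033374688 ((459.1580810546875, -20.479354858398438), (79.15419006347656, 179.40208435058594), 78.46297454833984)
guide -1 -1 143 [-59.2 -38.4] [-39.  -32.8]
guide -1 1 151 [-59.7 -38.6] [33.1 38.9]
guide 1 -1 123 [38.5 59. ] [-39.  -32.4]
guide 1 1 123 [38.3 58.9] [32.9 38.9]
wall 559 [67.9 77.6] [-32.2  32.8]
lip 2623 [-101.4  -76. ] [-39.1  39.6]
```

The cradle features all fit within 0.5 mm: origin (0.4471, −0.0183), x axis at yaw 168.8°. I'm lifting the loaded carrier and moving it short of the cradle.

>>> step_arm(commands=[0,0,-8,0,0,0,45,0,0,-25,0,0,0,45,0,0,-55,0,0,0,45,0,0,-85,0,0,0,45,-5,13,-100,0,0,0.02,45,-15,40,-110,0,0,0.05,45,-26,70,-110,0,0,0.09,45,-38,100,-110,0,0,0.13,45,-49,130,-110,0,0,0.17,45,-60,160,-110,0,0,0.21,45,-71,190,-110,0,0,0.25,45,-82,220,-110,0,0,0.29,45,-91,245,-110,0,0,0.32,45,-97,260,-110,0,0,0.34,45,-100,267,-110,0,0,0.345,45,-100,267,-110,0,0,0.345,45,-100,267,-110,0,0,0.345,45])

```text
time: 9.05
tcp_pos: [0.3883, -0.0063, 0.1136]
eef_rot: [-0.0, 0.995, -0.097, 0.0]
wrist_force: [0.7, 0.5, -3.2]
finger_gap: 0.0577
gripper_force: 86.7
```

```bash
cat > held.py <<'E'
from w import *
from cr import *
def held(C,d,M):
    # carrier in hand, tool frame (mm): rim/tongue points
    P=C.reshape(-1,3)[d.reshape(-1)>0]; b=(P-M[:3,3])@M[:3,:3]*1000
    b=b[(abs(b[:,1])<33)&(b[:,0]>0)&(b[:,0]<110)&(b[:,2]<12)&(b[:,2]>-50)]
    rim=b[(b[:,0]>20)&(b[:,0]<68)&(abs(b[:,1])>25)]
    tg=b[(b[:,0]>72)&(b[:,0]<100)&(abs(b[:,1])<18)]
    bx=b[(b[:,0]>40)&(b[:,0]<75)&(abs(b[:,1])<15)&(b[:,2]<-30)]
    pr=np.polyfit(rim[:,0],rim[:,2],1) if len(rim)>50 else None
    print('rim',len(rim),'z',np.median(rim[:,2]),'fit',pr,'y',np.percentile(b[(b[:,0]<66)&(b[:,0]>50)][:,1],[1,99]))
    print('tongue',len(tg),np.median(tg[:,2]),'tip x',np.percentile(tg[:,0],[95,99.5]),'y',np.percentile(b[(b[:,0]>75)][:,1],[1,99]))
    if len(bx)>20: print('box top z',np.median(bx[:,2]),'x',np.percentile(bx[:,0],99))
    blk=b[(b[:,2]<-16)&(b[:,2]>-24)&(b[:,0]>50)]; print('block end x',np.percentile(blk[:,0],[95,99.5]))
E
python3 - <<'E'
from held import *
M=tcp(ctrl.get_state()); im,d,m,T=shot('w5'); C=cloud(d,m,T); held(C,d,M); feats(cradle(C,d))
E
```

```text
t 9.1 tcp [ 0.3884 -0.0059  0.1136] toolx yaw -11.1 z [ 5.e-04  5.e-04 -1.e+00] q [-0.15 -0.39  2.18  0.    1.35  1.62] F [ 0.1 -0.5 -2.7] gap 0.05799072947482517
rim 2697 z -18.449811953776557 fit [  0.05489933 -20.43815913] y [-28.67071841  29.13539483]
tongue 3998 -7.498449216451439 tip x [86.8755714  87.64254899] y [-19.15835031  19.50632532]
box top z -37.9360456803554 x 50.0613301731405
block end x [63.783868   64.32757475]
plate ((483.52105712890625, -25.05669403076172), (92.56256103515625, 88.55390930175781), 78.96021270751953)
lip 142 0.03236113562291623 ((521.259765625, -32.10337448120117), (79.10595703125, 0.8147300481796265), 78.7419662475586)
guides 614 0.022170484391756243 ((494.6100158691406, -26.980670928955078), (78.0746841430664, 21.340208053588867), 78.76223754882812)
guide -1 -1 320 [-58.3 -38.2] [-39.5 -33.6]
guide -1 1 323 [-58.4 -38.3] [32.3 38.2]
lip 142 [-75.8 -75.1] [-39.6  38. ]
```

View pics/w5.png

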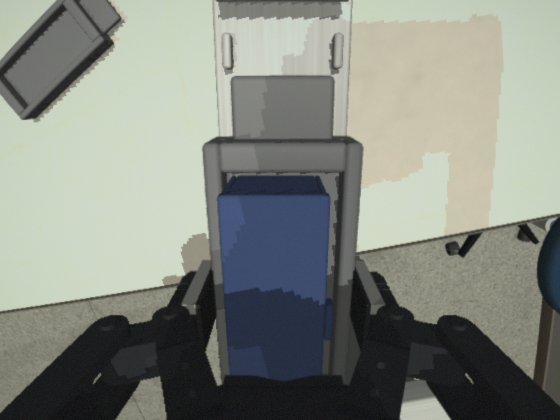

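The loaded carrier hangs level and in line with the cradle, whose guides show at (228,50) and (338,50); the tongue is at (282,105). Next I tilt it and approach.

>>> step_arm(commands=[10,0,5,0,-0.04,0,45,20,0,10,0,-0.08,0,45,30,0,20,0,-0.12,0,45,37,0,30,0,-0.16,0,45,40,0,38,0,-0.19,0,45,40.7,0,42,0,-0.2,0,45,40.7,0,42,0,-0.2,0,45,40.7,0,42,0,-0.2,0,45])

```text
time: 9.77
tcp_pos: [0.4278, -0.0137, 0.071]
eef_rot: [-0.01, 0.99, -0.096, -0.1]
wrist_force: [0.2, -0.8, -3.2]
finger_gap: 0.0584
gripper_force: 86.6
```

```bash
cat >> held.py <<'E'
def report(name):
    M=tcp(ctrl.get_state()); im,d,m,T=shot(name); C=cloud(d,m,T); held(C,d,M); feats(cradle(C,d))
    P=C.reshape(-1,3)[d.reshape(-1)>0]; b=(P-M[:3,3])@M[:3,:3]*1000
    s=(b[:,0]>72)&(b[:,0]<86)&(abs(b[:,1])<17)&(b[:,2]<0)&(b[:,2]>-14); print('tongue slope in tool',np.polyfit(b[s][:,0],b[s][:,2],1))
    q=incr(P[s]); print('tongue top in cradle: x',np.percentile(q[:,0],[1,99]).round(1),'y',np.percentile(q[:,1],[1,99]).round(1),'z fit',np.polyfit(q[:,0],q[:,2],1).round(3))
    t=incr(M[:3,3][None])[0]; print('TCP in cradle',t.round(1),'pitch',np.arcsin(-M[2,0]).round(4))
    return C,d,M
E
python3 -c "
from held import *
report('w6')"
```

```text
t 9.82 tcp [ 0.428  -0.0139  0.0715] toolx yaw -11.07 z [-0.1945  0.0381 -0.9802] q [-0.16  0.01  1.93  0.01  1.4   1.6 ] F [ 0.8 -0.2 -2.6] gap 0.057880415692310394
rim 2685 z -18.533734356120156 fit [  0.05625547 -20.56615967] y [-28.76665851  29.14246862]
tongue 3926 -7.609983889181581 tip x [86.7769525  87.51715767] y [-19.22096689  19.5279249 ]
box top z -38.037942048102806 x 48.45722786444251
block end x [63.68238185 64.19380057]
plate ((494.7515869140625, -27.197246551513672), (92.91048431396484, 52.224056243896484), 78.3486328125)
lip 8792 0.03455343780492197 ((530.4885864257812, -34.02866744995117), (80.75113677978516, 19.176654815673828), 78.94888305664062)
guides 949 0.02223689453624364 ((495.04595947265625, -27.061237335205078), (77.69799041748047, 21.667255401611328), 78.92243957519531)
guide -1 -1 496 [-58.9 -38.7] [-39.3 -33.6]
guide -1 1 488 [-59.1 -38.8] [32.2 37.9]
lip 8787 [-94.  -75.9] [-39.5  38.2]
tongue slope in tool [ 0.01034208 -8.48178028]
tongue top in cradle: x [-66.  -52.5] y [-17.6  15.6] z fit [ 0.208 75.125]
TCP in cradle [19.8 -0.8 71. ] pitch 0.2006
```

>>> step_arm(commands=[3,0,14.7,0,0,0,45,5,0,24.5,0,0,0,45,6.5,0,32,0,0,0,45,7.3,0,36,0,0,0,45,7.75,0,38.2,0,0,0,45,7.75,0,38.2,0,0,0,45,7.75,0,38.2,0,0,0,45])

```text
time: 10.4
tcp_pos: [0.4283, -0.0145, 0.0326]
eef_rot: [-0.01, 0.99, -0.096, -0.099]
wrist_force: [0.3, -1.0, -3.0]
finger_gap: 0.0578
gripper_force: 86.7
```

```bash
python3 -c "
from held import *
report('w7')"
```

```text
t 10.45 tcp [ 0.4285 -0.0145  0.0328] toolx yaw -11.13 z [-0.1943  0.0383 -0.9802] q [-0.16  0.07  1.95  0.01  1.32  1.6 ] F [ 0.3  0.4 -2.8] gap 0.057988135101113204
rim 3195 z -18.3693861140901 fit [  0.40096857 -32.98196693] y [-29.69464728  32.16467299]
tongue 8106 -7.819543726632888 tip x [98.88630849 99.88932548] y [-32.31152521  32.47513178]
box top z -38.050902370973205 x 47.99060634500172
block end x [107.30543927 109.62904382]
plate ((443.87335205078125, -17.170799255371094), (92.43321228027344, 153.35055541992188), 78.90695190429688)
lip 20082 0.03485601488507728 ((480.676513671875, -24.207359313964844), (80.48839569091797, 119.33876037597656), 78.85152435302734)
guides 3336 0.022734185750598296 ((499.2347106933594, -27.974525451660156), (77.83104705810547, 30.24630355834961), 78.82433319091797)
guide -1 -1 746 [-59.  -38.8] [-39.3 -33.5]
guide -1 1 723 [-59.3 -39. ] [32.3 37.9]
lip 14078 [-93.2 -75.8] [-39.4  38. ]
tongue slope in tool [ 0.00902888 -8.36865855]
tongue top in cradle: x [-66.6 -53.1] y [-16.8  16.5] z fit [ 0.206 36.754]
TCP in cradle [19.2 -0.1 32.6] pitch 0.1997
```

>>> step_arm(commands=[4,-0.4,-0.1,0,0,0,45,8,-0.4,-0.9,0,0,0,45,12,-0.4,-1.7,0,0,0,45,16,-0.4,-2.5,0,0,0,45,19,-0.4,-3.1,0,0,0,45,21.2,-0.4,-3.6,0,0,0,45,21.2,-0.4,-3.6,0,0,0,45,21.2,-0.4,-3.6,0,0,0,45])

```text
time: 11.12
tcp_pos: [0.4493, -0.0182, 0.0316]
eef_rot: [-0.01, 0.99, -0.096, -0.099]
wrist_force: [-0.3, 0.1, -3.2]
finger_gap: 0.058
gripper_force: 86.7
```

```bash
python3 - <<'E'
from held import *
M=tcp(ctrl.get_state()); im,d,m,T=shot('w8'); t=incr(M[:3,3][None])[0]; print('TCP in cradle',t.round(1),'pitch',np.arcsin(-M[2,0]).round(4))
C=cloud(d,m,T); P=C.reshape(-1,3)[d.reshape(-1)>0]; feats(P[(np.linalg.norm(P[:,:2]-O,axis=1)<.13)])
b=(P-M[:3,3])@M[:3,:3]*1000
s=b[(b[:,2]<-15)&(b[:,2]>-22)&(b[:,0]>50)&(b[:,0]<70)&(abs(b[:,1])<35)]; print('block end in tool',np.percentile(s[:,0],[90,99]),'y',np.percentile(s[:,1],[1,99]))
E
```

```text
t 11.17 tcp [ 0.4491 -0.0182  0.0315] toolx yaw -11.13 z [-0.1954  0.0384 -0.98  ] q [-0.16  0.13  1.89  0.01  1.32  1.6 ] F [ 0.3  0.1 -3.8] gap 0.05795949101817494
TCP in cradle [-2.1 -0.5 31.6] pitch 0.2003
guide -1 -1 507 [-59.3 -38.9] [-39.  -34.2]
guide -1 1 474 [-59.5 -39. ] [33.5 38.3]
lip 19947 [-101.5  -62.3] [-39.3  37.9]
block end in tool [63.28527273 64.16019272] y [-28.82400531  29.22231949]
```

View pics/w8.png

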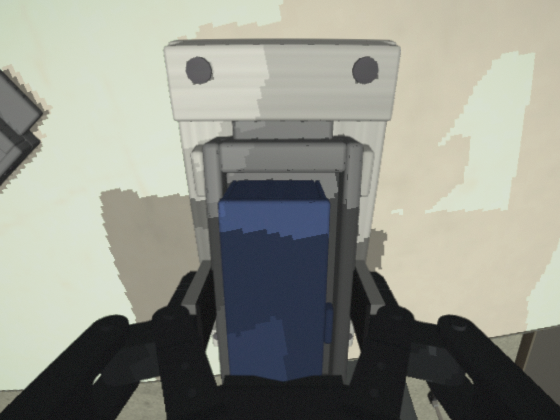

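The tongue is under the lip, with the lip edge at row 120 and the block end at row 140, and no contact force shows. Next I level it about its front edge.

>>> step_arm(commands=[-0.1,0,1.6,0,0.025,0,45,-0.15,0,3.4,0,0.05,0,45,-0.15,0,5.1,0,0.075,0,45,-0.1,0,7,0,0.1,0,45,-0.05,0,8.7,0,0.125,0,45,0.1,0,10.4,0,0.15,0,45,0.2,0,12.1,0,0.175,0,45,0.4,0,13.8,0,0.2,0,45,0.4,0,13.8,0,0.2,0,45,0.4,0,13.8,0,0.2,0,45])

```text
time: 12.0
tcp_pos: [0.4463, -0.0176, 0.018]
eef_rot: [-0.0, 0.995, -0.097, -0.001]
wrist_force: [-0.6, -0.4, -3.8]
finger_gap: 0.0579
gripper_force: 86.6
```

```bash
python3 - <<'E'
from held import *
M=tcp(ctrl.get_state()); im,d,m,T=shot('w9'); t=incr(M[:3,3][None])[0]; print('TCP in cradle',t.round(1),'pitch',np.arcsin(-M[2,0]).round(4))
C=cloud(d,m,T); P=C.reshape(-1,3)[d.reshape(-1)>0]; q=incr(P)
s=q[(abs(q[:,0])<75)&(abs(q[:,1])<35)&(q[:,2]>32)&(q[:,2]<39)]; print('rim z',np.median(s[:,2]),'x',np.percentile(s[:,0],[1,99]),'y',np.percentile(s[:,1],[1,99]))
E
```

```text
t 12.05 tcp [ 0.4468 -0.0177  0.0182] toolx yaw -11.13 z [-6.e-04  2.e-04 -1.e+00] q [-0.15 -0.06  2.1   0.    1.11  1.61] F [-0.1 -0.1 -3.5] gap 0.058446475687536054
TCP in cradle [ 0.9 -0.5 18. ] pitch 0.0011
rim z 36.34527690613733 x [-63.25385592  43.49219561] y [-30.30320258  29.7645963 ]
```

>>> step_arm(commands=[0.5,0,0.8,0,0,0,45,0.5,0,1.5,0,0,0,45,0.5,0,2.1,0,0,0,45,0.5,0,2.1,0,0,0,45,0.5,0,2.1,0,0,0,45])

```text
time: 12.47
tcp_pos: [0.4476, -0.0179, 0.0159]
eef_rot: [0.0, 0.995, -0.097, -0.0]
wrist_force: [0.8, -0.0, -3.9]
finger_gap: 0.0581
gripper_force: 86.7
```

>>> step_arm(commands=[0,0,0.4,0,0,0,45,0,0,0.6,0,0,0,45,0,0,0.6,0,0,0,45,0,0,0.6,0,0,0,62,0,0,0.6,0,0,0,66,0,0,0.6,0,0,0,75,0,0,0.6,0,0,0,84,0,0,0.6,0,0,0,84,0,0,0.6,0,0,0,84,0,0,-10,0,0,0,84,0,0,-30,0,0,0,84,0,0,-60,0,0,0,84,-10,0,-95,0,0,0,84,-30,0,-130,0,0,0,84,-40,0,-150,0,0,0,84,-40,0,-150,0,0,0,84,-40,0,-150,0,0,0,84])

```text
time: 13.88
tcp_pos: [0.4093, -0.0103, 0.1684]
eef_rot: [0.0, 0.995, -0.097, 0.002]
wrist_force: [0.6, 0.4, 0.2]
finger_gap: 0.0836
gripper_force: 0.0
```

```bash
python3 - <<'E'
from held import *
im,d,m,T=shot('w10'); C=cloud(d,m,T); P=C.reshape(-1,3)[d.reshape(-1)>0]; P=P[np.linalg.norm(P[:,:2]-O,axis=1)<.13]; q=incr(P); feats(P)
for n,lo,hi,x0 in (('rim',32.5,36,-72),('top',50,58,-72)):
    s=q[(q[:,2]>lo)&(q[:,2]<hi)&(q[:,0]>x0)&(abs(q[:,1])<32)]; print(n,len(s),np.median(s[:,2]),cv2.minAreaRect(s[:,:2].astype(np.float32)),np.linalg.lstsq(np.c_[s[:,:2],np.ones(len(s))],s[:,2],rcond=None)[0].round(4))
E
```

```text
t 13.93 tcp [ 0.4086 -0.0102  0.1667] toolx yaw -11.12 z [ 2.e-03 -3.e-04 -1.e+00] q [-0.15 -0.38  2.07  0.    1.45  1.61] F [-0.2  0.6  0.3] gap 0.08412680907325458
guide -1 -1 195 [-58.3 -37.9] [-38.9 -33.4]
guide -1 1 197 [-58.4 -38.7] [32.7 38.5]
guide 1 -1 147 [38.8 59. ] [-39.4 -33.7]
guide 1 1 151 [38.7 59.2] [32.5 38.3]
wall 575 [69.8 77.7] [-33.   32.2]
lip 4405 [-101.   -60.4] [-39.5  38.4]
rim 3761 34.348865200413194 ((0.3216094970703125, -0.35370826721191406), (128.98814392089844, 60.23090744018555), 0.021082403138279915) [ 0.00000e+00 -1.00000e-04  3.43218e+01]
top 6440 54.02806672562963 ((1.9727706909179688, -1.7148284912109375), (100.17899322509766, 40.425872802734375), 0.20299598574638367) [-4.00000e-04 -3.90000e-03  5.40034e+01]
```

View pics/w10.png

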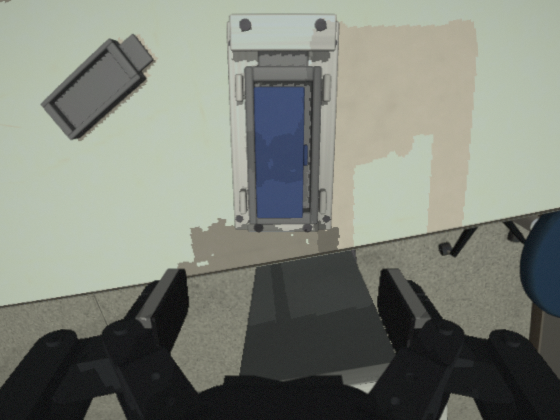

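The carrier lies level in the cradle: rim at 34 mm, slope about 0 and centred within 0.4 mm. The box top is flat at 54 mm and the gripper is clear, so I'm handing in.

```bash
python3 -c "
from bench import ctrl
print(ctrl.close_job())"
```

```text
the job is handed in; nothing more can be done
None
```

The loaded carrier is seated level in the cradle with the slide box flat in its pocket and the gripper released and clear; I handed the job in at about 14 s, and its verdict was not shown.

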